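# Put the gearmotor away in the spares case

### The job

Lift the case's lid by its front bar until its folding stay locks, so that the lid stands open by itself, and set the small gearmotor down gently, standing, on the floor of the case. Then take hold of the pin at the stay's knuckle, break the stay by pushing it down, and use that pin to lower the lid until it is fully shut; never let the lid fall or slam, never strain the lid against its stay, and leave the wheel and the spool alone.

Things in the scene. Friction and masses are not known exactly. Their poses are not given: they have to be found in the camera images.
- case: Grey open case fixed to the bench, 170 mm deep (x), 180 mm wide (y), rim 120 mm high, walls 5 mm; origin at the centre of its underside; front faces -x, left is +y. Its rubber inner floor is 49 mm above the bench; a parts tray 77 mm high fills the back, so the free floor runs from x = -80 to +44 and y = -85 to +85 mm.
- lid_hinge (a point): Point on the lid's hinge axis, which runs along the case's y: 85 mm behind the case's centre, 122 mm above the bench, on its centre plane. Lid: aluminium, 7 mm thick, 170 mm long, 0.5 kg (varies by a quarter), turning freely; it falls shut from any angle unless held or locked. Its axes are the case's.
- lid (a joint): Lid angle, 0 shut, growing as it rises. The stay pulls straight at 1.21 to 1.42 rad (differs from case to case): there the lid stops. Let go there, it sinks about 0.04 rad and rests locked, the knuckle (helped by a weak spring) 0.33 rad over centre, bent upwards, on a stop. More than 0.01 rad short of straight it does not lock and falls.
- lid_bar: Round steel bar on the lid's front edge, 12 mm thick and 90 mm long along the case's y, held 45 mm out from the lid's edge by an arm at each end, free to turn on its own axis; origin at the middle of the bar, 215 mm from the hinge axis; when the lid is shut it stands 125 mm above the bench, 130 mm in front of the case's centre.
- stay_pin: Dark steel pin at the knuckle of the folding stay on the case's left side, along y, free to turn on its axis, 14 mm thick, 22 mm disc at its end; origin on the knuckle axis in the plane of the stay, 103 mm left of the case's centre plane. The pin runs from 6 to 77 mm left of its origin, the disc to 82 mm. Push it down 15 to 30 mm from locked, with a few N, to break the stay; then the lid's weight pushes it down.
- pin_grip (a point): Where to grip that pin: towards its outer end, 55 mm left of the pin's origin. About 60 mm above the bench with the lid shut, about 160 mm when locked. The lid follows the pin (up to 0.25 rad per 10 mm, so go slowly) and is shut when the pin is back down. The upper link, 70 mm long, joins the knuckle to the lid's left side, 75 mm from the hinge axis.
- stay_rod (a joint): Stretch in m of the overload spring between the stay's upper link and the lid, 0 at rest. It first gives when the lid is pulled at its bar with about 6 N once straight (20 N in the stay), then yields 1 mm per further 3 N at the bar, and is strained beyond 0.002. Pushing the pin on down after the lid is shut stretches it too.
- foot (a point): Axis of the foot pivot of the stay, in the plane of the stay, 72 mm above the bench and 63 to 78 mm in front of the case's centre (bolted in a slot: differs from case to case). The lower link is 113 mm long: the knuckle and its pin move on a circle of that radius about this axis, which runs along the case's y.
- motor: Small upright gearmotor: bright steel can with a dark gearbox on top, together a cylinder 36 mm across and 52 mm high, and a thin shaft, 62 mm high in all, 0.16 kg; origin at the centre of its underside. It stands on the bench to the right of the case, in one of three places shared with the wheel and the spool.
- wheel: Omni wheel lying flat, 60 mm across, 23 mm high; origin at the centre of its underside. A bystander.
- spool: Wooden spool, 44 mm across, 32 mm high; origin at the centre of its underside. A bystander.
Things that resemble listed ones, but are neither listed nor needed, are in the scene too. What is shaped like the motor but turquoise is not meant.

How it is judged:
On the way, in this order (a step that is already met when the one before it is completed fails the run):
1. the lid is lifted past half way by its bar (value of joint lid above 0.6 rad and contact force between the fingers and lid_bar above 0.3 N), for 0.1 s.
2. the lid stands open by itself on its locked stay, nothing of the robot touching it (value of joint lid above 1.1 rad and contact force between each of the fingers, the arm and case below 0.1 N), for 0.5 s.
3. the motor, still in the fingers, is set down upright on the case's floor with the lid standing open (value of joint lid above 1.1 rad and z of motor in the frame of case between 0.04 and 0.055 m and x of motor in the frame of case between -0.08 and 0.05 m and y of motor in the frame of case between -0.085 and 0.085 m and angle between motor's own z axis and vertical below 0.2 rad and contact force between the fingers and motor above 0.3 N).
4. the stay is broken and the lid is on its way down, held by the stay's pin (value of joint lid between 0.2 and 0.9 rad and contact force between the fingers and stay_pin above 0.3 N), for 0.1 s.
At the end, for the whole second after the job is handed in: The lid is shut (within 0.04 rad) and the motor stands upright (within 0.2 rad), at rest, on the floor inside the case (value of joint lid below 0.04 rad and z of motor in the frame of case between 0.04 and 0.055 m and x of motor in the frame of case between -0.08 and 0.05 m and y of motor in the frame of case between -0.085 and 0.085 m and angle between motor's own z axis and vertical below 0.2 rad and linear speed of motor below 0.02 m/s); the robot touches nothing.
It fails at once if the lid falls or slams (comes down faster than 2.5 rad/s) (velocity of joint lid below -2.5 rad/s).
It fails at once if the stay is strained (its overload spring stretched by more than 2 mm) (value of joint stay_rod above 0.002 m).
It fails at once if the wheel is disturbed (moved by more than 30 mm) (distance of wheel from where it was at the start of the episode above 0.03 m).
It fails at once if the spool is disturbed (moved by more than 30 mm) (distance of spool from where it was at the start of the episode above 0.03 m).
It also fails if it takes over 72 s, if anything falls off the work surface, if the arm or the gripper's body presses on something with over 40 N, if the wrist force passes 120 N, or if a joint passes its speed limit or range.

### The arm

A 7-joint arm with a two-finger parallel gripper is mounted at the origin on the work surface. World frame = base frame: x ahead of the robot, y to its left, z up, the work surface at z = 0. Lengths are in m, angles in rad, forces in N, time in s.
With the tool pointing down it reaches from about 0.4 to 0.9 m from the base axis. Payload 5.6 kg.
Tool frame: the origin (TCP) lies midway between the tips of the shut fingers; the grasp point (between the pads) lies 19 mm behind it; z points along the fingers, y is the line along which they close (so a half turn about z gives the same grasp; the last joint's range is limited). The gripper opens to 92 mm and grips with 3 to 60 N. Pads are 20 mm wide; open, the fingers measure 128 mm over their backs; the gripper's body (75 mm by 189 mm) begins 69 mm behind the grasp point.
Start: joints at [1.196, 0.468, -0.012, 1.603, 0.006, 1.071, -0.056], TCP at [0.212, -0.615, 0.215] pointing down, gripper open.
Joint ranges: [-2.53, 2.53], [-0.31, 2.02], [-1.57, 1.55], [0.28, 2.44], [-1.29, 4.43], [0.15, 1.84], [-2.92, 2.92]. Speed limits (rad/s): [2.57, 2.57, 3.14, 3.14, 3.14, 3.14, 3.14].

### API

Orientations are given as a rotation vector (axis times angle).
In Python, from plant import arm, capture, camera_params, order, finder gives the robot as it stands.
- The arm moves only by the shell command python3 -m jog 'ROWS' [FORCE]. ROWS is JSON, a list of rows, each a list of 7 numbers: the turn, a rotation vector about the tool's x, y, z in degrees, then the shift along the tool's x, y, z in cm, then the closure in counts, from 0 (fully open) to 255 (shut). In form: [[rx, ry, rz, x, y, z, fingers], ...]. A call has exactly 5 rows; each row is the pose to reach, as a shift and turn from the pose commanded when the call began, along the tool's axes at that moment; what a row does not reach only later rows make up. A row lasts 1/10 s, in which the tool goes at most 50 mm and 8.59 degrees, less where a joint would pass 70% of its speed; a pose out of reach is approached as far as the arm can. A call with a gripper value outside its range is refused whole. The fingers move at their own pace and stop on an object; FORCE is the grip in N (left out, the last holds). Time passes only in rows, so rows that repeat a pose let the fingers close, or fill a call up. It gives the time, the measured TCP pose, the force, the opening and the grip force at its end, in the units of the state.
- arm.read_state(): the state, without advancing time (a new reading comes with each control period).
- capture(name): name is "scene" or "top" or "wrist"; returns (picture, depth): 480x640x3 uint8, red, green, blue; 480x640 float32, m along the optical axis (not along the pixel's ray), 0 where there is no reading.
- camera_params(name): a dict with "K" (3x3 intrinsics, pixels), "extrinsics" (4x4, takes a point from world to camera coordinates). Camera axes: x right, y down, z forward; pixel columns grow to the right and rows downward; lengths in m; the calibration is good to about 2 mm. A picture is of the moment at which its call begins: read the wrist's pose just before it. camera_params takes no time and is no camera call; for the wrist camera it gives the pose at the moment of the call.
- order.finish_job(): hands the job in; it is judged then, once.
Trained networks look in the newest picture that a camera, given by its name, has taken for a name from the list of things; names that differ only in an ending like _2 or _b are one class to them, and where a whole thing is asked for, a point or a joint stands for the part that bears it (a point fixed in the world has none). Each returns a list of dicts, best first, with "conf" (0 to 1); they miss things now and then, are a little off and sometimes report something else, mostly with a low value. They report only what shows in the picture. A call takes as long as a camera call. They do not tell look-alikes from the thing itself.
- finder.masks_of(camera, thing): "region" (480x640 bool, what is visible of it) and "xy" ([column, row] in pixels, amid what is visible of it).
The state is a dict: "clock": time; "joint_pos": joint angles; "joint_vel": joint speeds; "joint_torque": joint torques, N m; "tcp_pos": TCP position; "tool_rot": TCP orientation; "force": force on the tool from outside, world axes, zero at the start; "wrist_torque": the same for the moment, N m; "grip_width": finger opening in m; "grasp_force": force on a finger pad.
Only numpy, scipy, OpenCV 4.12 (cv2) and the standard library are available. Lean on these libraries where they do the work, as an engineer would, in place of code of your own. Each camera call takes 0.05 s, during which the arm holds its last target. There are 200 camera calls.

## Working session

There is one attempt and no reset: what is moved stays moved. The work goes in short steps, Python scripts to look and compute and a shell command to move; the robot and the scene stay as the last step left them, time stands still between calls to the robot, and variables do not carry over. Pictures are saved under pics/ and viewed, at most 10 in all, crops included, and the job is handed in when it is done.

```bash
ls; mkdir -p pics
cat > h.py <<'E'
import numpy as np, cv2
from scipy.spatial.transform import Rotation as R
from plant import arm, capture, camera_params, order, finder
def pts(depth,cam,mask,P=None):
    P=P or camera_params(cam);K=np.array(P["K"]);T=np.linalg.inv(np.array(P["extrinsics"]))
    v,u=np.nonzero(mask&(depth>0));z=depth[v,u]
    c=np.c_[(u-K[0,2])*z/K[0,0],(v-K[1,2])*z/K[1,1],z]
    return c@T[:3,:3].T+T[:3,3]
def save(n,im): cv2.imwrite("pics/"+n,im[:,:,::-1])
E
python3 - <<'E'
from h import *
s=arm.read_state();print(s)
for c in("scene","top"):
    im,d=capture(c);save(c+"0.png",im);np.savez(c+"0.npz",im=im,d=d)
    for t in("case","lid_bar","stay_pin","motor","wheel","spool","lid"):
        try:
            for m in finder.masks_of(c,t)[:3]:
                p=pts(d,c,m["region"]);print(c,t,round(m["conf"],2),m["xy"],m["region"].sum(),np.median(p,0).round(3),np.percentile(p,2,0).round(3),np.percentile(p,98,0).round(3))
        except Exception as e: print(t,e)
E
```

```text
pics
{'clock': 0.0, 'joint_pos': array([ 1.19597631,  0.46834676, -0.01158781,  1.60364239,  0.00598538,
        1.07138462, -0.05631566]), 'joint_vel': array([ 0.00172086, -0.00143079,  0.00099336, -0.00031835,  0.00114928,
        0.00023961, -0.00018461]), 'joint_torque': array([-3.18759303e-04, -5.20570958e+01, -1.16938105e-02, -2.43746388e+01,
       -5.65929897e-02,  1.73373695e-02,  1.80042257e-04]), 'tcp_pos': array([ 0.21148307, -0.61401057,  0.21365231]), 'tool_rot': array([-3.09680342e+00, -5.18398311e-01,  6.32627476e-04]), 'force': array([ 0.34005369, -0.4153601 , -0.43683425]), 'wrist_torque': array([ 0.03385394, -0.04917673, -0.00885716]), 'grasp_force': 0.0, 'grip_width': 0.0917878467961034}
scene case 0.93 [387.5, 280.1] 10355 [0.644 0.108 0.122] [0.458 0.003 0.004] [0.677 0.222 0.13 ]
scene case 0.29 [407.4, 226.3] 231 [0.452 0.123 0.126] [ 0.241  0.082 -0.003] [0.463 0.165 0.13 ]
scene lid_bar 0.57 [405.9, 225.9] 244 [0.452 0.126 0.126] [ 0.249  0.079 -0.003] [0.463 0.165 0.13 ]
scene stay_pin 0.52 [455.3, 318.1] 320 [0.65  0.239 0.062] [ 0.595  0.199 -0.001] [0.66
[... 725 characters left out ...]
p lid_bar 0.6 [235.9, 236.0] 14788 [0.567 0.103 0.129] [0.448 0.006 0.016] [0.663 0.227 0.133]
top stay_pin 0.71 [159.6, 196.9] 351 [0.644 0.246 0.065] [ 0.635  0.209 -0.001] [0.659 0.277 0.07 ]
top motor 0.94 [376.7, 346.4] 399 [ 0.406 -0.132  0.051] [ 0.391 -0.149  0.015] [ 0.422 -0.116  0.061]
top motor 0.63 [435.9, 309.9] 445 [ 0.47  -0.23   0.051] [ 0.454 -0.249  0.002] [ 0.486 -0.217  0.061]
top wheel 0.75 [496.2, 281.2] 882 [ 0.525 -0.349  0.019] [ 0.499 -0.377  0.   ] [ 0.552 -0.324  0.024]
top spool 0.77 [444.1, 246.4] 391 [ 0.58  -0.258  0.004] [ 0.562 -0.28  -0.001] [ 0.601 -0.24   0.023]
top lid 0.75 [232.9, 238.2] 12970 [0.566 0.105 0.129] [0.446 0.013 0.125] [0.66  0.195 0.133]
```

Run:
```python
from h import *
a=np.load("scene0.npz");b=np.load("top0.npz")
c1=cv2.resize(a["im"][170:350,150:510],(800,400));c2=cv2.resize(b["im"][140:380,100:580],(800,400))
save("c1.png",c1);save("c2.png",c2)
# lid mask rect in top
m=[x for x in finder.masks_of("top","lid")] 
d=b["d"]
r=m[0]["region"];p=pts(d,"top",r);p=p[(p[:,2]>.122)]
print(m[0]["conf"],cv2.minAreaRect(p[:,:2].astype(np.float32)*1000))
for t in("lid_bar","stay_pin"):
    q=finder.masks_of("top",t)
    for x in q[:1]:
        p=pts(d,"top",x["region"]);p=p[p[:,2]>(.12 if t=="lid_bar" else .05)]
        r=cv2.minAreaRect(p[:,:2].astype(np.float32)*1000);print(t,x["conf"],r,p[:,2].max())
```

```text
0.75 ((552.2542114257812, 114.19573974609375), (194.35609436035156, 222.7559051513672), 78.8281021118164)
lid_bar 0.83 ((447.4069519042969, 127.50091552734375), (89.89535522460938, 12.000545501708984), 78.8648910522461) 0.1342114829423442
stay_pin 0.71 ((646.0322265625, 240.61441040039062), (72.58018493652344, 19.762901306152344), 82.19414520263672) 0.07436938052481035
```

View pics/c1.png

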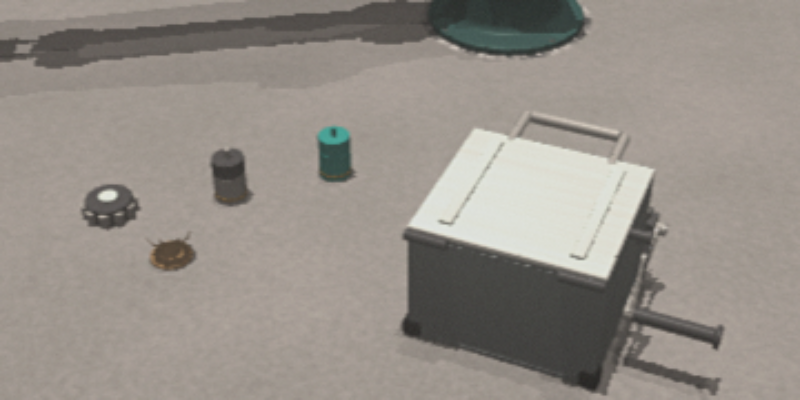

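View pics/c2.png

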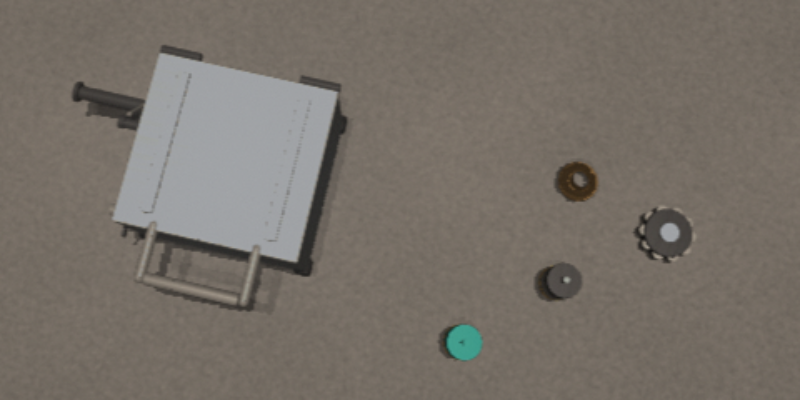

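The crops show the shut case with its bar at c2 (190,290), and the stay pin at c1 (680,325). Two things could be taken for the motor:
- dark and steel one, scene px (253,247), top (436,310)
- turquoise one, scene px (300,240), top (377,346)

By the description I choose the dark and steel one and will check it in a close crop. The small pale knob at c1 (655,230) could be taken for the stay pin, but it is not the dark pin with a disc.

```bash
cat >> h.py <<'E'
YAW=np.radians(-11.1);CX=np.array([np.cos(YAW),np.sin(YAW)]);CY=np.array([-CX[1],CX[0]])
C0=np.array([0.4474,0.1275])+0.130*CX
def w(x,y,z): return np.r_[C0+x*CX+y*CY,z]          # case -> world
def tocase(p): p=np.atleast_2d(p);q=p[:,:2]-C0;return np.c_[q@CX,q@CY,p[:,2]]
def go(pos,yaz=None):
    "tool-frame delta (cm, deg) from measured pose to TCP pos with tool down, tool y at azimuth yaz deg"
    s=arm.read_state();r=R.from_rotvec(s["tool_rot"])
    d=r.inv().apply(np.array(pos)-s["tcp_pos"])*100
    out=d.round(2)
    if yaz is not None:
        a=np.radians(yaz);y=np.array([np.cos(a),np.sin(a),0]);z=np.array([0,0,-1.]);M=np.c_[np.cross(y,z),y,z]
        return np.degrees((r.inv()*R.from_matrix(M)).as_rotvec()).round(1),out
    return out
E
python3 - <<'E'
from h import *
a=np.load("scene0.npz");b=np.load("top0.npz")
save("mot.png",cv2.resize(np.hstack([a["im"][220:270,230:310],b["im"][285:335,400:480]]),(800,250),interpolation=cv2.INTER_CUBIC))
for n,x in(("top",b),("scene",a)):
    p=tocase(pts(x["d"],n,np.ones((480,640),bool)))
    l=p[(p[:,2]>.121)&(p[:,2]<.14)&(abs(p[:,0])<.12)&(abs(p[:,1])<.11)]
    print(n,"lid",np.percentile(l,[1,50,99],axis=0).round(4).tolist())
    q=p[(p[:,1]>.115)&(p[:,1]<.175)&(p[:,2]>.03)&(p[:,2]<.09)&(abs(p[:,0])<.1)]
    print(" pin",len(q),q.mean(0).round(4),np.percentile(q,[3,97],axis=0).round(4).tolist())
    for cx,cy in(((.47,-.232)),):
        P=pts(x["d"],n,np.ones((480,640),bool));k=P[(np.hypot(P[:,0]-cx,P[:,1]-cy)<.035)&(P[:,2]>.01)]
        t=k[(k[:,2]>.045)&(k[:,2]<.056)];print(" motor",len(t),cv2.minEnclosingCircle(t[:,:2].astype(np.float32)),t[:,:2].mean(0),k[:,2].max())
print(C0,go([.5,-.25,.3],-11.1),go(w(-.130,0,.18),-11.1))
E
```

```text
top lid [[-0.1053, -0.0884, 0.1248], [-0.0025, -0.0002, 0.1289], [0.0886, 0.089, 0.1331]]
 pin 265 [0.0409 0.1458 0.065 ] [[0.0349, 0.1176, 0.0601], [0.0479, 0.1729, 0.0685]]
 motor 344 ((0.47088032960891724, -0.23424437642097473), 0.018091699108481407) [ 0.47023713 -0.23360794] 0.06372132044764511
scene lid [[-0.1047, -0.0903, 0.1221], [0.0155, 0.003, 0.1271], [0.0954, 0.0868, 0.1313]]
 pin 236 [0.0482 0.1454 0.0613] [[0.0411, 0.1169, 0.054], [0.0528, 0.1733, 0.0662]]
 motor 114 ((0.473661869764328, -0.23782376945018768), 0.019294068217277527) [ 0.47673716 -0.23697943] 0.06078482965775023
[0.57496805 0.10247214] (array([ -0. ,   0. , -59.9]), array([ 39.13, -25.08,  -8.54])) (array([ -0. ,   0. , -59.9]), array([ 46.45, -62.48,   3.46]))
```

View pics/mot.png

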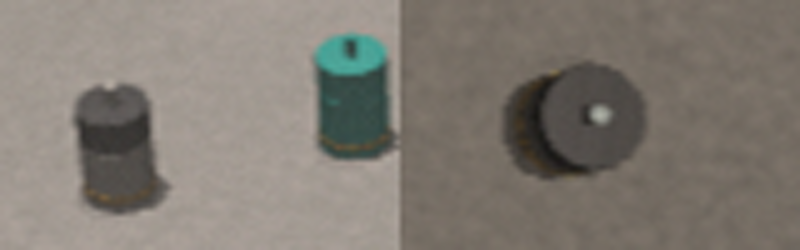

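Motor confirmed: the left one has a steel can, dark gearbox and bright shaft, and the turquoise one is the look-alike. The lid edges fit the case frame, with y at ±89 mm and the top at 129 mm. Next I move towards the bar.

```bash
python3 -m jog '[[0,0,-8,5,-3,-1,155],[0,0,-16,10,-6,-2,155],[0,0,-24,15,-9,-3,155],[0,0,-32,20,-12,-4,155],[0,0,-40,24,-16,-5,155]]' 20; python3 -c "
from h import *
print(go([.5,-.15,.27],-11.1),go(w(-.130,0,.18),-11.1))"
```

```text
clock: 1.45
tcp_pos: [0.3657, -0.4201, 0.2576]
tool_rot: [2.729, 1.555, 0.001]
force: [1.0, 0.1, 0.5]
grip_width: 0.054
grasp_force: 0.0
(array([  0.1,   0. , -19.5]), array([30.08, -2.22, -1.25])) (array([  0.1,   0. , -19.5]), array([ 51.28, -20.9 ,   7.73]))
```

```bash
python3 -m jog '[[0,0,-8,4.5,-1,0,155],[0,0,-16,9,-2,0,155],[0,0,-19.5,13,-4,0,155],[0,0,-19.5,17.5,-6,0,155],[0,0,-19.5,22,-8,0,155]]'; python3 -c "
from h import *
print(go(w(-.130,0,.18),-11.1))"
```

```text
clock: 1.95
tcp_pos: [0.4089, -0.1901, 0.2573]
tool_rot: [2.433, 1.987, 0.0]
force: [0.9, -0.0, -0.1]
grip_width: 0.0362
grasp_force: 0.0
(array([ 0. ,  0. , -0.4]), array([31.89, -2.57,  7.71]))
```

```bash
python3 -m jog '[[0,0,0,4.5,-0.5,0,155],[0,0,0,9,-1,0,155],[0,0,0,13.5,-1.5,0,155],[0,0,0,18,-2,1,155],[0,0,0,22.5,-2.5,2,155]]'; python3 -m jog '[[0,0,0,4.5,0,1,155],[0,0,0,9,0,3,155],[0,0,0,9.4,0,4,155],[0,0,0,9.4,0,5,155],[0,0,0,9.4,0,5,155]]'; python3 -c "
from h import *
print(go(w(-.130,0,.106),-11.1))"
```

```text
clock: 2.45
tcp_pos: [0.4295, 0.0352, 0.2375]
tool_rot: [2.432, 1.986, 0.002]
force: [1.4, 0.2, -0.4]
grip_width: 0.0365
grasp_force: 0.0
clock: 2.95
tcp_pos: [0.447, 0.1242, 0.1857]
tool_rot: [-2.433, -1.986, 0.005]
force: [-0.8, -0.1, -0.8]
grip_width: 0.0362
grasp_force: 0.0
(array([-0.1,  0.1, -0.5]), array([ 0.35, -0.01,  7.97]))
```

```bash
python3 -m jog '[[0,0,0,0.3,0,2.5,155],[0,0,0,0.3,0,5,155],[0,0,0,0.3,0,7,155],[0,0,0,0.3,0,8,155],[0,0,0,0.3,0,8,155]]';  python3 -m jog '[[0,0,0,0,0,0,255],[0,0,0,0,0,0,255],[0,0,0,0,0,0,255],[0,0,0,0,0,0,255],[0,0,0,0,0,0,255]]' 20
```

```text
clock: 3.45
tcp_pos: [0.4482, 0.1272, 0.1065]
tool_rot: [-2.435, -1.985, 0.003]
force: [0.2, 1.0, -0.5]
grip_width: 0.0359
grasp_force: 0.0
clock: 3.95
tcp_pos: [0.4486, 0.1288, 0.1077]
tool_rot: [2.432, 1.988, 0.0]
force: [-3.2, 0.1, 5.6]
grip_width: 0.0112
grasp_force: 20.0
```

Run:
```python
from h import *
s=arm.read_state();p=tocase(s["tcp_pos"])[0];print("case tcp",p)
r=R.from_rotvec(s["tool_rot"]).as_matrix();print(r.round(3))
for t in(.0,.15,.3,.45,.6,.75,.9,1.0,1.1,1.15,1.2,1.25,1.3,1.35):
    b0=np.arcsin(.003/.215)
    dx=.215*(np.cos(b0)-np.cos(t+b0));dz=.215*(np.sin(t+b0)-np.sin(b0));print(t,"y",round(dx*100,2),"z",round(-dz*100,2))
```

```text
case tcp [-0.1290883   0.00152401  0.10773054]
[[ 0.199  0.98   0.   ]
 [ 0.98  -0.199 -0.   ]
 [-0.     0.001 -1.   ]]
0.0 y 0.0 z -0.0
0.15 y 0.29 z -3.21
0.3 y 1.05 z -6.34
0.45 y 2.27 z -9.32
0.6 y 3.92 z -12.09
0.75 y 5.97 z -14.57
0.9 y 8.37 z -16.73
1.0 y 10.13 z -17.95
1.1 y 12.01 z -19.0
1.15 y 12.99 z -19.45
1.2 y 13.99 z -19.85
1.25 y 15.0 z -20.2
1.3 y 16.04 z -20.49
1.35 y 17.08 z -20.74
```

```bash
python3 -m jog '[[0,0,0,0,0.1,-1.5,255],[0,0,0,0,0.3,-3.2,255],[0,0,0,0,0.6,-4.8,255],[0,0,0,0,1.05,-6.3,255],[0,0,0,0,1.05,-6.3,255]]' && python3 -m jog '[[0,0,0,0,0.55,-1.5,255],[0,0,0,0,1.2,-3,255],[0,0,0,0,2,-4.4,255],[0,0,0,0,2.87,-5.75,255],[0,0,0,0,2.87,-5.75,255]]'
```

```text
clock: 4.45
tcp_pos: [0.4589, 0.1267, 0.171]
tool_rot: [2.433, 1.987, 0.001]
force: [-2.0, 0.5, -3.0]
grip_width: 0.0112
grasp_force: 20.0
clock: 4.95
tcp_pos: [0.4868, 0.1212, 0.2279]
tool_rot: [-2.433, -1.987, 0.001]
force: [-2.7, 2.7, -0.3]
grip_width: 0.0115
grasp_force: 20.0
```

```bash
python3 -m jog '[[0,0,0,0,1,-1.3,255],[0,0,0,0,2.05,-2.5,255],[0,0,0,0,3.2,-3.6,255],[0,0,0,0,4.45,-4.65,255],[0,0,0,0,4.45,-4.65,255]]' && python3 -m jog '[[0,0,0,0,0.9,-0.65,255],[0,0,0,0,1.75,-1.2,255],[0,0,0,0,2.7,-1.75,255],[0,0,0,0,3.65,-2.25,255],[0,0,0,0,3.65,-2.25,255]]'
python3 - <<'E'
from h import *
s=arm.read_state();p=tocase(s["tcp_pos"])[0]+[0,0,.019];v=p-[.085,0,.122];print(np.hypot(v[0],v[2]),np.arctan2(v[2],-v[0])-.014)
E
```

```text
clock: 5.45
tcp_pos: [0.5308, 0.1126, 0.2747]
tool_rot: [-2.433, -1.987, 0.0]
force: [-6.5, 1.3, 5.3]
grip_width: 0.0112
grasp_force: 20.0
clock: 5.95
tcp_pos: [0.5669, 0.1054, 0.2974]
tool_rot: [2.433, 1.988, 0.002]
force: [-5.6, 0.3, 9.0]
grip_width: 0.0111
grasp_force: 20.0
0.21573917581668706 1.108518689287609
```

```bash
cat > st.py <<'E'
from h import *
s=arm.read_state();p=tocase(s["tcp_pos"])[0]+[0,0,.019];v=p-[.085,0,.122];th=np.arctan2(v[2],-v[0])-.014
f=s["force"];fc=np.array([f[:2]@CX,f[2]])
print("r %.4f th %.3f  Ftan %.1f Frad %.1f"%(np.hypot(v[0],v[2]),th,fc@[np.sin(th),np.cos(th)],fc@[-np.cos(th),np.sin(th)]))
E
python3 -m jog '[[0,0,0,0,0.4,-0.3,255],[0,0,0,0,0.8,-0.5,255],[0,0,0,0,1.2,-0.7,255],[0,0,0,0,1.6,-0.87,255],[0,0,0,0,1.98,-1.0,255]]'; python3 st.py;python3 -m jog '[[0,0,0,0,0.2,-0.07,255],[0,0,0,0,0.4,-0.14,255],[0,0,0,0,0.6,-0.21,255],[0,0,0,0,0.6,-0.21,255],[0,0,0,0,0.6,-0.21,255]]';python3 st.py
```

```text
clock: 6.45
tcp_pos: [0.5862, 0.1015, 0.3061]
tool_rot: [-2.431, -1.988, -0.001]
force: [0.9, 4.4, -2.7]
grip_width: 0.0106
grasp_force: 20.0
r 0.2161 th 1.208  Ftan -0.9 Frad -2.5
clock: 6.95
tcp_pos: [0.592, 0.1003, 0.3082]
tool_rot: [-2.432, -1.988, -0.002]
force: [1.8, 5.5, -4.1]
grip_width: 0.0112
grasp_force: 20.0
r 0.2161 th 1.237  Ftan -0.6 Frad -4.2
```

```bash
for i in 1; do python3 -m jog '[[0,0,0,0,0.2,-0.05,255],[0,0,0,0,0.4,-0.11,255],[0,0,0,0,0.5,-0.13,255],[0,0,0,0,0.5,-0.13,255],[0,0,0,0,0.5,-0.13,255]]' | grep force; python3 st.py; done; python3 -m jog '[[0,0,0,0,0.1,-0.02,255],[0,0,0,0,0.2,-0.05,255],[0,0,0,0,0.3,-0.07,255],[0,0,0,0,0.4,-0.1,255],[0,0,0,0,0.4,-0.1,255]]' | grep force; python3 st.py
```

```text
force: [1.4, 5.6, -3.5]
grasp_force: 20.0
r 0.2162 th 1.262  Ftan -0.8 Frad -3.4
force: [1.9, 4.5, -1.3]
grasp_force: 20.0
r 0.2161 th 1.281  Ftan 0.5 Frad -1.6
```

```bash
python3 -m jog '[[0,0,0,0,0.1,-0.02,255],[0,0,0,0,0.2,-0.05,255],[0,0,0,0,0.3,-0.07,255],[0,0,0,0,0.3,-0.07,255],[0,0,0,0,0.3,-0.07,255]]' | grep force; python3 st.py
```

```text
force: [1.0, 5.4, -0.8]
grasp_force: 20.0
r 0.2162 th 1.296  Ftan -0.3 Frad -0.7
```

```bash
python3 -m jog '[[0,0,0,0,0.1,-0.02,255],[0,0,0,0,0.2,-0.05,255],[0,0,0,0,0.3,-0.07,255],[0,0,0,0,0.3,-0.07,255],[0,0,0,0,0.3,-0.07,255]]' | grep force; python3 st.py
```

```text
force: [0.3, 4.4, -1.2]
grasp_force: 20.0
r 0.2162 th 1.311  Ftan -0.9 Frad -1.1
```

```bash
python3 -m jog '[[0,0,0,0,0.1,-0.02,255],[0,0,0,0,0.2,-0.05,255],[0,0,0,0,0.3,-0.07,255],[0,0,0,0,0.3,-0.07,255],[0,0,0,0,0.3,-0.07,255]]' | grep force; python3 st.py
```

```text
force: [-3.0, 5.4, -0.0]
grasp_force: 20.0
r 0.2162 th 1.317  Ftan -3.8 Frad 1.0
```

```bash
python3 -m jog '[[0,0,0,0,0.1,-0.02,255],[0,0,0,0,0.2,-0.05,255],[0,0,0,0,0.3,-0.07,255],[0,0,0,0,0.3,-0.07,255],[0,0,0,0,0.3,-0.07,255]]' | grep force; python3 st.py
python3 - <<'E'
from h import *
im,d=capture("scene");save("open1.png",cv2.resize(im[100:360,300:580],(700,650))[:600])
p=tocase(pts(d,"scene",np.ones((480,640),bool)))
q=p[(p[:,1]>.12)&(p[:,1]<.175)&(p[:,2]>.1)&(p[:,2]<.2)&(abs(p[:,0])<.08)];print(len(q),q.mean(0),np.percentile(q,[5,95],axis=0))
E
```

```text
force: [-7.2, 5.6, 0.5]
grasp_force: 20.0
r 0.2162 th 1.324  Ftan -7.8 Frad 2.5
229 [0.01998178 0.14778781 0.14909769] [[0.01329185 0.12285848 0.14273167]
 [0.02408542 0.17210983 0.15336687]]
```

View pics/open1.png

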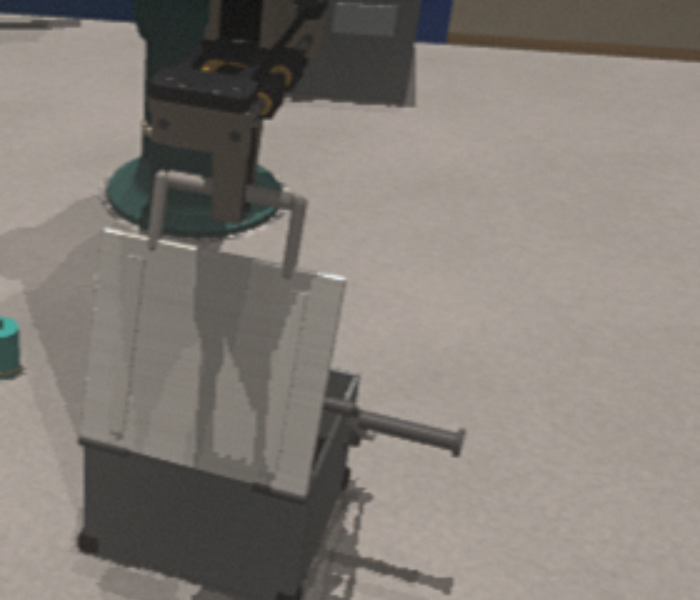

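The picture shows the lid standing with the bar gripped at (215,190) and the pin at (400,425). The pull has risen to about 7 N at 1.315 rad, so the stay is straight. I ease back by the 0.04 rad of sink while still holding, and check that the knuckle rises.

```bash
python3 -m jog '[[0,0,0,0,-0.2,0.05,255],[0,0,0,0,-0.4,0.1,255],[0,0,0,0,-0.6,0.15,255],[0,0,0,0,-0.9,0.23,255],[0,0,0,0,-0.9,0.23,255]]' | grep force; python3 st.py;python3 -m jog '[[0,0,0,0,-0.1,0.03,255],[0,0,0,0,-0.2,0.06,255],[0,0,0,0,-0.2,0.06,255],[0,0,0,0,-0.2,0.06,255],[0,0,0,0,-0.2,0.06,255]]' | grep force; python3 st.py
python3 - <<'E'
from h import *
im,d=capture("scene")
p=tocase(pts(d,"scene",np.ones((480,640),bool)))
q=p[(p[:,1]>.12)&(p[:,1]<.175)&(p[:,2]>.1)&(p[:,2]<.2)&(abs(p[:,0])<.08)];print(len(q),q.mean(0),np.percentile(q,[5,95],axis=0))
E
```

```text
force: [-0.3, 6.0, -0.1]
grasp_force: 20.0
r 0.2162 th 1.293  Ftan -1.4 Frad 0.3
force: [0.8, 6.0, 0.4]
grasp_force: 20.0
r 0.2161 th 1.285  Ftan -0.2 Frad 0.4
228 [0.01031036 0.1477747  0.15861396] [[0.00419972 0.12289193 0.15220558]
 [0.01398127 0.17223491 0.16300999]]
```

```bash
python3 -m jog '[[0,0,0,0,0,0,200],[0,0,0,0,0,0,170],[0,0,0,0,0,0,150],[0,0,0,0,0,0,150],[0,0,0,0,0,0,150]]'; python3 -m jog '[[0,0,0,0,0,-1.5,150],[0,0,0,0,0,-3,150],[0,0,0,0,0,-5,150],[0,0,0,0,0,-8,150],[0,0,0,0,0,-8,150]]'
python3 - <<'E'
from h import *
im,d=capture("scene")
p=tocase(pts(d,"scene",np.ones((480,640),bool)))
q=p[(p[:,1]>.12)&(p[:,1]<.175)&(p[:,2]>.1)&(p[:,2]<.2)&(abs(p[:,0])<.08)];print(len(q),q.mean(0),np.percentile(q,[5,95],axis=0))
l=p[(abs(p[:,1])<.08)&(p[:,2]>.14)&(p[:,2]<.28)&(p[:,0]>0)&(p[:,0]<.12)];print(len(l),np.arctan(-1/np.polyfit(l[:,2],l[:,0],1)[0]))
print(go([.472,-.235,.25],-101.1))
E
```

```text
clock: 11.55
tcp_pos: [0.6015, 0.0971, 0.3108]
tool_rot: [2.433, 1.987, -0.001]
force: [0.3, 0.4, 0.4]
grip_width: 0.038
grasp_force: 0.0
clock: 12.05
tcp_pos: [0.6032, 0.0988, 0.3968]
tool_rot: [2.429, 1.985, 0.012]
force: [-0.4, 0.8, 0.8]
grip_width: 0.0377
grasp_force: 0.0
228 [0.00933686 0.14775861 0.15920765] [[0.00304238 0.12290802 0.15262643]
 [0.01331549 0.17232169 0.16359191]]
6525 1.2696661499478727
(array([ 0.2, -0.3, 89.6]), array([-35.3 ,  -6.23,  14.34]))
```

```bash
python3 -m jog '[[0,0,8,-4,-1,0,60],[0,0,16,-8,-2,0,0],[0,0,24,-12,-3,1,0],[0,0,32,-16,-4,3,0],[0,0,40,-20,-5,5,0]]'; python3 -m jog '[[0,0,8,0,0,0,0],[0,0,16,0,0,0,0],[0,0,24,0,0,0,0],[0,0,32,0,0,0,0],[0,0,40,0,0,0,0]]';python3 -c "
from h import *
print(go([.472,-.235,.17],-101.1))"
```

```text
clock: 12.6
tcp_pos: [0.5116, -0.0898, 0.3406]
tool_rot: [2.968, 1.027, 0.001]
force: [0.1, -1.1, 0.2]
grip_width: 0.0759
grasp_force: 0.0
clock: 13.1
tcp_pos: [0.5123, -0.0884, 0.3407]
tool_rot: [3.141, -0.05, -0.001]
force: [-0.7, 0.9, 0.6]
grip_width: 0.0916
grasp_force: 0.0
(array([0. , 0. , 9.3]), array([-3.55, 14.78, 17.07]))
```

```bash
python3 -m jog '[[0,0,8,-1,3,3.5,0],[0,0,9.3,-2,6,7,0],[0,0,9.3,-3,9,10.5,0],[0,0,9.3,-3.5,12,14,0],[0,0,9.3,-3.5,14.8,17,0]]'; python3 -m jog '[[0,0,0,0,0,0,0],[0,0,0,0,0,0,0],[0,0,0,0,0,0,0],[0,0,0,0,0,0,0],[0,0,0,0,0,0,0]]'
python3 - <<'E'
from h import *
P=camera_params("wrist");im,d=capture("wrist");save("w1.png",im)
for n in("wrist",):
    p=pts(d,n,np.ones((480,640),bool),P)
    k=p[(np.hypot(p[:,0]-.472,p[:,1]+.235)<.04)&(p[:,2]>.045)&(p[:,2]<.058)];print(len(k),cv2.minEnclosingCircle(k[:,:2].astype(np.float32)),np.median(k,0))
for m in finder.masks_of("wrist","motor")[:2]: print(m["conf"],m["xy"],np.median(pts(d,"wrist",m["region"],P),0))
print(go([.472,-.235,.016],-101.1))
E
```

```text
clock: 13.6
tcp_pos: [0.4721, -0.2366, 0.1693]
tool_rot: [3.127, -0.296, -0.002]
force: [0.1, -0.0, -0.1]
grip_width: 0.0918
grasp_force: 0.0
clock: 14.1
tcp_pos: [0.4746, -0.2348, 0.172]
tool_rot: [3.127, -0.293, 0.003]
force: [0.3, -0.1, -0.0]
grip_width: 0.0915
grasp_force: 0.0
1860 ((0.47163575887680054, -0.2361825704574585), 0.018002517521381378) [ 0.47292986 -0.23645131  0.05122538]
0.88 [317.3, 231.2] [ 0.47539096 -0.23700928  0.05107404]
0.86 [218.1, 328.9] [ 0.41054546 -0.14492161  0.0502447 ]
(array([ 0. , -0.1,  0.4]), array([-0.24,  0.03, 15.56]))
```

```bash
python3 -m jog '[[0,0,0,-0.2,0.1,4,0],[0,0,0,-0.2,0.1,8,0],[0,0,0,-0.2,0.1,12,0],[0,0,0,-0.2,0.1,14.5,0],[0,0,0,-0.2,0.1,15.3,0]]'; python3 -m jog '[[0,0,0,0,0,0,60],[0,0,0,0,0,0,120],[0,0,0,0,0,0,255],[0,0,0,0,0,0,255],[0,0,0,0,0,0,255]]' 20; python3 -m jog '[[0,0,0,0,0,-1,255],[0,0,0,0,0,-3,255],[0,0,0,0,0,-6,255],[0,0,0,0,0,-10,255],[0,0,0,0,0,-15,255]]'
```

```text
clock: 14.7
tcp_pos: [0.47, -0.2351, 0.0155]
tool_rot: [-3.126, 0.295, 0.007]
force: [0.1, 0.4, 0.5]
grip_width: 0.0922
grasp_force: 0.0
clock: 15.2
tcp_pos: [0.4721, -0.2364, 0.0188]
tool_rot: [3.127, -0.296, 0.002]
force: [-0.3, -0.0, -0.5]
grip_width: 0.0544
grasp_force: 0.0
clock: 15.7
tcp_pos: [0.4704, -0.2355, 0.1689]
tool_rot: [-3.127, 0.295, 0.004]
force: [0.1, -1.2, -0.2]
grip_width: 0.0142
grasp_force: 0.0
```

The fingers were still closing as I lifted, so they missed. I reopen and check the motor.

```bash
python3 -m jog '[[0,0,0,0,0,0,0],[0,0,0,0,0,0,0],[0,0,0,0,0,0,0],[0,0,0,0,0,0,0],[0,0,0,0,0,0,0]]'; python3 -m jog '[[0,0,0,0,0,0,0],[0,0,0,0,0,0,0],[0,0,0,0,0,0,0],[0,0,0,0,0,0,0],[0,0,0,0,0,0,0]]' | grep width
python3 - <<'E'
from h import *
P=camera_params("wrist");im,d=capture("wrist");save("w2.png",im)
p=pts(d,"wrist",np.ones((480,640),bool),P)
k=p[(np.hypot(p[:,0]-.472,p[:,1]+.235)<.05)&(p[:,2]>.045)&(p[:,2]<.058)];print(len(k),cv2.minEnclosingCircle(k[:,:2].astype(np.float32)),np.median(k,0))
for m in finder.masks_of("wrist","motor")[:2]: print(m["conf"],m["xy"],np.median(pts(d,"wrist",m["region"],P),0))
print(go([.472,-.236,.018],-101.1))
E
```

```text
clock: 16.2
tcp_pos: [0.4708, -0.2357, 0.1666]
tool_rot: [-3.127, 0.295, 0.004]
force: [0.1, 0.4, -0.5]
grip_width: 0.0515
grasp_force: 0.0
grip_width: 0.0911
1923 ((0.4716150760650635, -0.23621638119220734), 0.018070979043841362) [ 0.47293102 -0.23647087  0.0512082 ]
0.81 [316.0, 227.2] [ 0.4748944  -0.23686017  0.05108441]
0.57 [214.2, 328.2] [ 0.40964536 -0.14658651  0.05005744]
(array([ 0. , -0. ,  0.3]), array([ 0.04, -0.02, 14.99]))
```

View pics/w2.png

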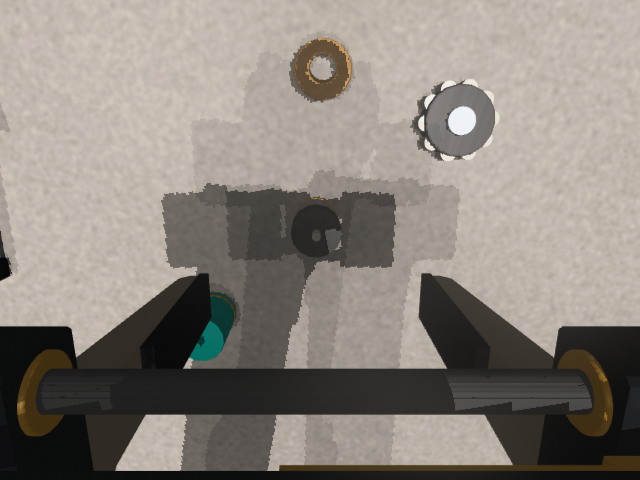

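The motor stands unmoved, upright at (316,230). The turquoise look-alike is at (212,330), the spool at (321,68) and the wheel at (460,120). I repeat the grasp with enough closing time.

```bash
python3 -m jog '[[0,0,0,0,0,4,0],[0,0,0,0,0,8,0],[0,0,0,0,0,12,0],[0,0,0,0,0,14.2,0],[0,0,0,0,0,15,0]]'; python3 -m jog '[[0,0,0,0,0,0,120],[0,0,0,0,0,0,255],[0,0,0,0,0,0,255],[0,0,0,0,0,0,255],[0,0,0,0,0,0,255]]' 20; python3 -m jog '[[0,0,0,0,0,0,255],[0,0,0,0,0,0,255],[0,0,0,0,0,0,255],[0,0,0,0,0,0,255],[0,0,0,0,0,0,255]]'
```

```text
clock: 17.3
tcp_pos: [0.47, -0.2353, 0.0155]
tool_rot: [-3.126, 0.295, 0.006]
force: [-0.3, -0.1, 0.1]
grip_width: 0.0918
grasp_force: 0.0
clock: 17.8
tcp_pos: [0.4721, -0.2364, 0.0187]
tool_rot: [3.127, -0.296, 0.002]
force: [0.3, -1.2, 0.0]
grip_width: 0.054
grasp_force: 0.0
clock: 18.3
tcp_pos: [0.4716, -0.2363, 0.018]
tool_rot: [3.127, -0.296, 0.0]
force: [-0.4, 0.4, 3.5]
grip_width: 0.0357
grasp_force: 20.0
```

```bash
python3 -m jog '[[0,0,0,0,0,-3,255],[0,0,0,0,0,-7,255],[0,0,0,0,0,-12,255],[0,0,0,0,0,-17,255],[0,0,0,0,0,-20,255]]'; python3 -c "
from h import *
print(go(w(-.052,-.02,.215),-101.1))"
```

```text
clock: 18.8
tcp_pos: [0.4726, -0.2362, 0.2213]
tool_rot: [3.126, -0.295, 0.006]
force: [0.4, -0.7, -0.5]
grip_width: 0.036
grasp_force: 20.0
(array([ 0.1, -0.2,  0.3]), array([ -1.49, -33.22,   0.59]))
```

```bash
python3 -m jog '[[0,0,0,-1.5,-4,0,255],[0,0,0,-1.5,-8.5,0,255],[0,0,0,-1.5,-13,0,255],[0,0,0,-1.5,-17,0,255],[0,0,0,-1.5,-20,0,255]]'; python3 -m jog '[[0,0,0,0,-3,0,255],[0,0,0,0,-6.5,0,255],[0,0,0,0,-10,0,255],[0,0,0,0,-12.5,0,255],[0,0,0,0,-13.2,0,255]]';python3 -c "
from h import *
print(go(w(-.052,-.02,.068),-101.1))
im,d=capture('scene');save('pl.png',cv2.resize(im[100:360,300:580],(645,600)))"
```

```text
clock: 19.3
tcp_pos: [0.494, -0.0338, 0.2176]
tool_rot: [-3.127, 0.291, 0.001]
force: [0.8, 0.5, -2.3]
grip_width: 0.0357
grasp_force: 20.0
clock: 19.8
tcp_pos: [0.5185, 0.0963, 0.2174]
tool_rot: [-3.127, 0.288, 0.002]
force: [-1.0, 0.6, -1.2]
grip_width: 0.0359
grasp_force: 20.0
(array([-0.1,  0.1,  0.6]), array([ 0.24,  0.33, 14.94]))
```

View pics/pl.png

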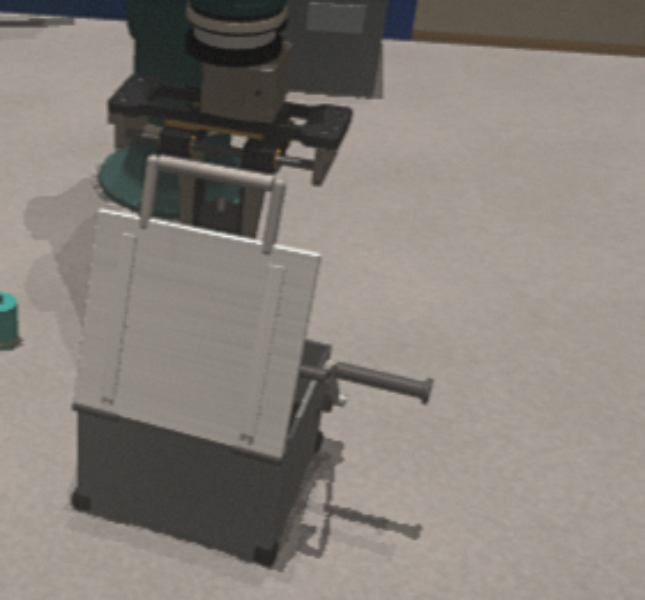

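The motor hangs between the fingers in front of the standing lid, at (222,205). I lower it straight down.

```bash
python3 -m jog '[[0,0,0.5,0.2,0.3,2.5,255],[0,0,0.5,0.2,0.3,5,255],[0,0,0.5,0.2,0.3,7.5,255],[0,0,0.5,0.2,0.3,10,255],[0,0,0.5,0.2,0.3,11.5,255]]'; python3 -m jog '[[0,0,0,0,0,0.5,255],[0,0,0,0,0,1,255],[0,0,0,0,0,1.5,255],[0,0,0,0,0,2,255],[0,0,0,0,0,2.5,255]]';python3 -c "
from h import *
print(go(w(-.052,-.02,.067),-101.1))"
```

```text
clock: 20.35
tcp_pos: [0.5191, 0.0873, 0.1007]
tool_rot: [3.124, -0.312, -0.005]
force: [0.4, -0.2, -1.8]
grip_width: 0.0354
grasp_force: 20.0
clock: 20.85
tcp_pos: [0.5209, 0.0895, 0.078]
tool_rot: [-3.126, 0.309, -0.002]
force: [0.5, -0.8, -1.5]
grip_width: 0.0357
grasp_force: 20.0
(array([-0. , -0.1, -0.2]), array([-0.14, -0.31,  1.1 ]))
```

```bash
python3 -m jog '[[0,0,0,0,0,0.2,255],[0,0,0,0,0,0.4,255],[0,0,0,0,0,0.6,255],[0,0,0,0,0,0.8,255],[0,0,0,0,0,0.9,255]]'; python3 -m jog '[[0,0,0,0,0,0.1,255],[0,0,0,0,0,0.2,255],[0,0,0,0,0,0.3,255],[0,0,0,0,0,0.3,255],[0,0,0,0,0,0.3,255]]'
```

```text
clock: 21.35
tcp_pos: [0.5204, 0.0895, 0.0687]
tool_rot: [3.126, -0.309, -0.0]
force: [-0.3, -0.4, -1.7]
grip_width: 0.0357
grasp_force: 20.0
clock: 21.85
tcp_pos: [0.5206, 0.0896, 0.067]
tool_rot: [3.126, -0.309, 0.001]
force: [-3.9, -1.1, 8.3]
grip_width: 0.0356
grasp_force: 20.0
```

```bash
python3 -m jog '[[0,0,0,0,0,0,190],[0,0,0,0,0,0,120],[0,0,0,0,0,0,120],[0,0,0,0,0,0,120],[0,0,0,0,0,0,120]]'; python3 -m jog '[[0,0,0,0,0,-1,120],[0,0,0,0,0,-3,120],[0,0,0,0,0,-6,120],[0,0,0,0,0,-10,120],[0,0,0,0,0,-15,120]]'
python3 - <<'E'
from h import *
P=camera_params("wrist");im,d=capture("wrist")
p=tocase(pts(d,"wrist",np.ones((480,640),bool),P))
for m in finder.masks_of("wrist","motor")[:2]:
    q=tocase(pts(d,"wrist",m["region"],P));print(m["conf"],m["xy"],np.median(q,0),q[:,2].max())
k=p[(abs(p[:,2]-.101)<.005)&(abs(p[:,0]+.052)<.03)&(abs(p[:,1]+.02)<.035)];print(len(k),cv2.minEnclosingCircle(k[:,:2].astype(np.float32)),np.percentile(k[:,2],[3,97]))
E
```

```text
clock: 22.35
tcp_pos: [0.5204, 0.0895, 0.0657]
tool_rot: [-3.126, 0.309, 0.0]
force: [-1.3, -0.8, 0.4]
grip_width: 0.0489
grasp_force: 0.0
clock: 22.85
tcp_pos: [0.5192, 0.0894, 0.2167]
tool_rot: [3.126, -0.308, -0.005]
force: [1.4, -0.2, 0.4]
grip_width: 0.0486
grasp_force: 0.0
0.66 [316.1, 227.1] [-0.04760715 -0.02250251  0.10004088] 0.11184435666612391
0.64 [581.2, 285.3] [-0.11443523 -0.25677052  0.04759227] 0.06286050690634287
2338 ((-0.06932206451892853, -0.020008014515042305), 0.036322738975286484) [0.09731495 0.10461915]
```

Motor stands in the case: case-frame (-0.05,-0.02), shaft top at 0.112 m as it must be. Next is the pin, going round the front-left of the lid.

```bash
python3 -c "
from h import *
print(go(w(-.09,.2,.26),-11.1))"; python3 -m jog '[[0,0,0,1,-4,-1,120],[0,0,0,2,-8,-2,120],[0,0,0,3,-12,-3,120],[0,0,-8,4,-16,-4,120],[0,0,-16,4,-20,-4.5,120]]';python3 -m jog '[[0,0,-8,0,-2,0,120],[0,0,-16,0,-2,0,120],[0,0,-24,0,-2,0,120],[0,0,-32,0,-2,0,120],[0,0,-40,0,-2,0,120]]'; python3 -m jog '[[0,0,-8,0,0,0,120],[0,0,-16,0,0,0,120],[0,0,-24,0,0,0,120],[0,0,-32,0,0,0,120],[0,0,-34,0,0,0,120]]'; python3 -c "
from h import *
print(go(w(.004,.158,.21),-11.1))
P=camera_params('wrist');im,d=capture('wrist');save('pin.png',im)
p=tocase(pts(d,'wrist',np.ones((480,640),bool),P))
q=p[(p[:,1]>.12)&(p[:,1]<.175)&(p[:,2]>.13)&(p[:,2]<.18)&(abs(p[:,0])<.08)];print(len(q),q.mean(0) if len(q) else 0)
im,d=capture('top');p=tocase(pts(d,'top',np.ones((480,640),bool)))
q=p[(p[:,1]>.12)&(p[:,1]<.175)&(p[:,2]>.13)&(p[:,2]<.18)&(abs(p[:,0])<.04)];print(len(q),q.mean(0) if len(q) else 0,q[:,2].max() if len(q) else 0)
"
```

```text
(array([  0.4,  -0.7, -90.2]), array([ -4.28, -22.1 ,  -3.67]))
clock: 23.45
tcp_pos: [0.6004, 0.2787, 0.2616]
tool_rot: [-3.139, -0.135, -0.002]
force: [0.1, -0.4, -0.2]
grip_width: 0.0485
grasp_force: 0.0
clock: 23.95
tcp_pos: [0.5969, 0.2978, 0.2605]
tool_rot: [2.902, 1.204, -0.001]
force: [-0.1, -0.2, 0.4]
grip_width: 0.0484
grasp_force: 0.0
clock: 24.45
tcp_pos: [0.597, 0.2976, 0.2605]
tool_rot: [-2.425, -1.996, 0.001]
force: [0.1, -0.8, 0.1]
grip_width: 0.0485
grasp_force: 0.0
(array([-0.,  0.,  0.]), array([-3.77,  2.  ,  5.05]))
1485 [0.00373202 0.14819312 0.16285001]
321 [0.00185208 0.14740714 0.16344123] 0.16800272277701644
```

```bash
python3 -m jog '[[0,0,0,-2,1,0,120],[0,0,0,-3.8,1.9,2,120],[0,0,0,-3.8,1.9,5,120],[0,0,0,-3.8,1.9,7,120],[0,0,0,-3.8,1.9,7,120]]'; python3 -c "
from h import *
print(go(w(.003,.158,.139),-11.1))"
```

```text
clock: 25.05
tcp_pos: [0.6069, 0.2552, 0.1877]
tool_rot: [-2.429, -1.99, 0.009]
force: [-0.2, -0.8, -0.9]
grip_width: 0.0487
grasp_force: 0.0
(array([-0.3,  0.2, -0.3]), array([0.21, 0.13, 4.87]))
```

```bash
python3 -m jog '[[0,0,0,0.1,0,1.5,120],[0,0,0,0.1,0,3,120],[0,0,0,0.1,0,4.5,120],[0,0,0,0.1,0,5.0,120],[0,0,0,0.1,0,5.0,120]]'; python3 -m jog '[[0,0,0,0,0,0,180],[0,0,0,0,0,0,255],[0,0,0,0,0,0,255],[0,0,0,0,0,0,255],[0,0,0,0,0,0,255]]' 20;python3 - <<'E'
from h import *
s=arm.read_state();p=tocase(s["tcp_pos"])[0];print("pin",p+[0,0,.019])
f=np.array([-.0695,.072]);r=.113;H=np.array([.085,.122])
from scipy.optimize import brentq
a0=np.arctan2(p[2]+.019-f[1],p[0]-f[0]);print("r",np.hypot(p[2]+.019-f[1],p[0]-f[0]),a0)
for a in np.arange(a0,-.13,-.05):
    k=f+r*np.r_[np.cos(a),np.sin(a)]
    g=lambda t:np.hypot(*(H+.075*np.r_[-np.cos(t),np.sin(t)]-k))-.070
    ts=np.linspace(-.1,1.45,400);v=[g(t) for t in ts]
    rt=[brentq(g,ts[i],ts[i+1]) for i in range(399) if v[i]*v[i+1]<0]
    k0=f+r*np.r_[np.cos(a0),np.sin(a0)];d=(k-k0)*100
    print(round(a,3),"y %.2f z %.2f"%(d[0],-d[1]),"pinz %.3f"%k[1],np.round(rt,3))
E
```

```text
clock: 25.55
tcp_pos: [0.608, 0.2576, 0.1397]
tool_rot: [-2.429, -1.992, 0.003]
force: [-0.0, 0.4, 1.6]
grip_width: 0.0485
grasp_force: 0.0
clock: 26.05
tcp_pos: [0.6091, 0.2577, 0.1412]
tool_rot: [2.429, 1.991, 0.002]
force: [0.3, 0.3, 0.1]
grip_width: 0.0133
grasp_force: 20.0
pin [0.0036577  0.15889072 0.16021197]
r 0.11460105172805662 0.8784194884975168
0.878 y 0.00 z -0.00 pinz 0.159 [1.278]
0.828 y 0.43 z 0.37 pinz 0.155 [1.301]
0.778 y 0.83 z 0.76 pinz 0.151 [1.315]
0.728 y 1.22 z 1.18 pinz 0.147 [1.319]
0.678 y 1.58 z 1.61 pinz 0.143 [1.312]
0.628 y 1.93 z 2.06 pinz 0.138 [1.292]
0.578 y 2.25 z 2.52 pinz 0.134 [1.257]
0.528 y 2.55 z 3.00 pinz 0.129 [1.207]
0.478 y 2.82 z 3.50 pinz 0.124 [1.141]
0.428 y 3.07 z 4.00 pinz 0.119 [1.058]
0.378 y 3.29 z 4.52 pinz 0.114 [0.96]
0.328 y 3.48 z 5.05 pinz 0.108 [0.852]
0.278 y 3.65 z 5.59 pinz 0.103 [0.737]
0.228 y 3.79 z 6.14 pinz 0.098 [0.62]
0.178 y 3.91 z 6.69 pinz 0.092 [0.507]
0.128 y 3.99 z 7.25 pinz 0.086 [0.4]
0.078 y 4.05 z 7.81 pinz 0.081 [0.3]
0.028 y 4.08 z 8.38 pinz 0.075 [0.209]
-0.022 y 4.08 z 8.94 pinz 0.070 [0.125]
-0.072 y 4.06 z 9.51 pinz 0.064 [0.048]
-0.122 y 4.00 z 10.07 pinz 0.058 [-0.024]
```

```bash
python3 -m jog '[[0,0,0,0,0.25,0.2,255],[0,0,0,0,0.45,0.4,255],[0,0,0,0,0.65,0.6,255],[0,0,0,0,0.83,0.76,255],[0,0,0,0,1.03,0.96,255]]'; python3 -m jog '[[0,0,0,0,0.19,0.2,255],[0,0,0,0,0.38,0.42,255],[0,0,0,0,0.55,0.65,255],[0,0,0,0,0.72,0.88,255],[0,0,0,0,0.9,1.1,255]]' | grep -A2 -e tcp -e force
```

```text
clock: 26.55
tcp_pos: [0.6192, 0.2558, 0.1312]
tool_rot: [2.429, 1.992, 0.001]
force: [1.3, -0.5, 1.4]
grip_width: 0.0136
grasp_force: 20.0
tcp_pos: [0.6279, 0.254, 0.1201]
tool_rot: [2.429, 1.992, 0.001]
force: [2.7, 0.9, 1.7]
grip_width: 0.0134
grasp_force: 20.0
```

```bash
python3 -m jog '[[0,0,0,0,0.2,0.28,255],[0,0,0,0,0.38,0.56,255],[0,0,0,0,0.55,0.84,255],[0,0,0,0,0.71,1.12,255],[0,0,0,0,0.89,1.44,255]]' | grep -A2 -e tcp -e force; python3 -m jog '[[0,0,0,0,0.13,0.25,255],[0,0,0,0,0.25,0.5,255],[0,0,0,0,0.36,0.76,255],[0,0,0,0,0.47,1.02,255],[0,0,0,0,0.56,1.28,255]]' | grep -A2 -e tcp -e force; python3 -c "
from h import *
s=arm.read_state();p=tocase(s['tcp_pos'])[0]+[0,0,.019];print(p,np.hypot(p[0]+.0695,p[2]-.072))"
```

```text
tcp_pos: [0.6365, 0.2523, 0.1054]
tool_rot: [-2.429, -1.992, -0.001]
force: [3.9, 2.4, -0.6]
grip_width: 0.0133
grasp_force: 20.0
tcp_pos: [0.642, 0.2513, 0.0919]
tool_rot: [-2.429, -1.992, -0.001]
force: [7.2, 2.9, -4.8]
grip_width: 0.0133
grasp_force: 20.0
[0.03715378 0.1589398  0.11086941] 0.11351589688398428
```

```bash
python3 -m jog '[[0,0,0,0,0.13,0.27,255],[0,0,0,0,0.25,0.54,255],[0,0,0,0,0.36,0.81,255],[0,0,0,0,0.44,1.08,255],[0,0,0,0,0.51,1.36,255]]' | grep -A2 -e tcp -e force; python3 -m jog '[[0,0,0,0,0.06,0.28,255],[0,0,0,0,0.11,0.56,255],[0,0,0,0,0.16,0.84,255],[0,0,0,0,0.2,1.11,255],[0,0,0,0,0.23,1.39,255]]' | grep -A2 -e tcp -e force; python3 -c "
from h import *
s=arm.read_state();p=tocase(s['tcp_pos'])[0]+[0,0,.019];print(p,np.hypot(p[0]+.0695,p[2]-.072))"
```

```text
tcp_pos: [0.646, 0.2505, 0.0771]
tool_rot: [-2.427, -1.991, 0.002]
force: [5.7, 3.4, -9.4]
grip_width: 0.0136
grasp_force: 20.0
tcp_pos: [0.6478, 0.2501, 0.063]
tool_rot: [-2.427, -1.991, 0.002]
force: [5.0, 3.6, -10.6]
grip_width: 0.0131
grasp_force: 20.0
[0.04307506 0.15886432 0.08198189] 0.11301673632535679
```

```bash
python3 -m jog '[[0,0,0,0,0.02,0.28,255],[0,0,0,0,0.04,0.56,255],[0,0,0,0,0.05,0.84,255],[0,0,0,0,0.06,1.1,255],[0,0,0,0,0.06,1.35,255]]' | grep -A2 -e tcp -e force; python3 -m jog '[[0,0,0,0,0,0.15,255],[0,0,0,0,-0.01,0.3,255],[0,0,0,0,-0.02,0.4,255],[0,0,0,0,-0.03,0.5,255],[0,0,0,0,-0.03,0.5,255]]' | grep -A2 -e tcp -e force; python3 -c "
from h import *
im,d=capture('scene');p=tocase(pts(d,'scene',np.ones((480,640),bool)))
l=p[(abs(p[:,1])<.06)&(p[:,2]>.11)&(p[:,0]>-.06)&(p[:,0]<.06)];print(-np.polyfit(l[:,0],l[:,2],1)[0])
s=arm.read_state();p=tocase(s['tcp_pos'])[0]+[0,0,.019];print(p,np.hypot(p[0]+.0695,p[2]-.072))"
```

```text
tcp_pos: [0.6479, 0.25, 0.0494]
tool_rot: [-2.427, -1.991, 0.004]
force: [4.9, 3.9, -9.5]
grip_width: 0.0133
grasp_force: 20.0
tcp_pos: [0.6476, 0.2501, 0.0445]
tool_rot: [-2.426, -1.991, 0.004]
force: [4.0, 2.8, -9.6]
grip_width: 0.0134
grasp_force: 20.0
1.9333411390010464
[0.04284235 0.1588374  0.06351579] 0.11266226636579191
```

Still hanging at about 0.04 rad. I lower it in millimetre steps until the load comes off.

```bash
python3 -m jog '[[0,0,0,0,0,0.05,255],[0,0,0,0,0,0.1,255],[0,0,0,0,0,0.15,255],[0,0,0,0,-0.01,0.2,255],[0,0,0,0,-0.01,0.2,255]]' | grep -A2 -e tcp -e force; python3 -m jog '[[0,0,0,0,0,0.05,255],[0,0,0,0,0,0.1,255],[0,0,0,0,0,0.1,255],[0,0,0,0,0,0.1,255],[0,0,0,0,0,0.1,255]]' | grep -A2 -e tcp -e force
```

```text
tcp_pos: [0.6476, 0.25, 0.0436]
tool_rot: [-2.427, -1.992, 0.004]
force: [1.9, 2.8, -9.7]
grip_width: 0.0132
grasp_force: 20.0
tcp_pos: [0.6479, 0.2497, 0.0436]
tool_rot: [-2.428, -1.992, 0.003]
force: [-3.7, 2.5, -8.7]
grip_width: 0.0133
grasp_force: 20.0
```

```bash
python3 -c "
from h import *
s=arm.read_state();print(s['tcp_pos'],s['force'],s['wrist_torque'],s['joint_pos'].round(3))
for c in('scene','top'):
    im,d=capture(c);p=tocase(pts(d,c,np.ones((480,640),bool)))
    l=p[(abs(p[:,1])<.06)&(p[:,2]>.115)&(p[:,2]<.16)&(p[:,0]>-.08)&(p[:,0]<.06)];print(c,len(l),-np.polyfit(l[:,0],l[:,2],1)[0],l.mean(0))
    b=p[(abs(p[:,1])<.035)&(abs(p[:,0]+.13)<.01)&(p[:,2]>.1)&(p[:,2]<.16)];print(len(b),b.mean(0),b[:,2].max())
    if c=='scene': save('sh.png',cv2.resize(im[180:360,340:580],(800,600)))
print(arm.read_state()['force'])
"
```

```text
[0.64789938 0.24974355 0.04358481] [-3.7497468   2.49886947 -8.66686999] [ 0.71306425  0.68671106 -0.05261084] [ 0.043  0.87  -0.716  1.55   0.651  0.974 -1.07 ]
scene 2467 -6.951488210883339e-05 [-6.39374031e-03  1.11789456e-04  1.27487446e-01]
153 [-0.12409837  0.00027213  0.12649319] 0.13250365887977023
top 866 0.02011465274113408 [ 0.04408121 -0.02741305  0.12909082]<string>:7: RuntimeWarning: Mean of empty slice.
  ret = um.true_divide(
Traceback (most recent call last):
ValueError: zero-size array to reduction operation maximum which has no identity
```

View pics/sh.png

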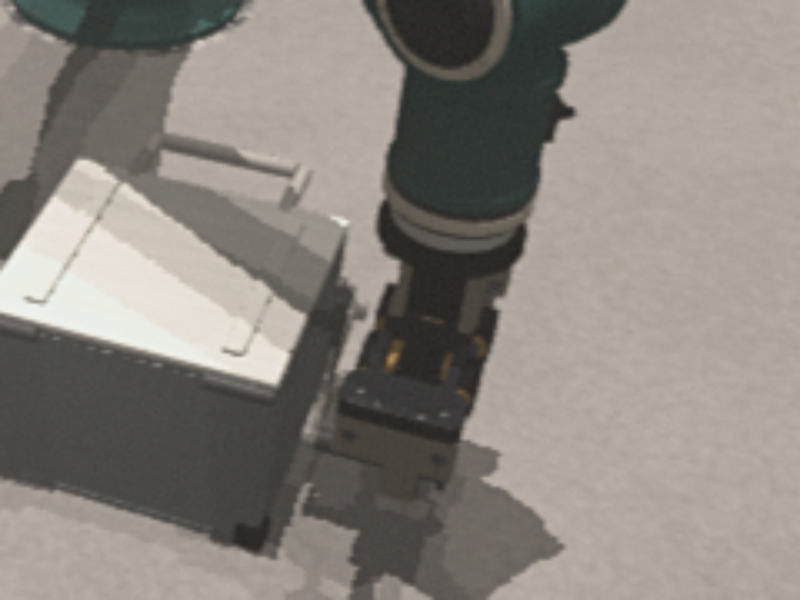

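The lid is shut: slope 0, and its height of 127.5 mm and the bar's are as at the start. The pin has come to its stop, so I release and retreat.

```bash
python3 -m jog '[[0,0,0,0,0,-0.1,230],[0,0,0,0,0,-0.1,180],[0,0,0,0,0,-0.1,140],[0,0,0,0,0,-0.1,120],[0,0,0,0,0,-0.1,120]]'; python3 -c "
from h import *
im,d=capture('scene');p=tocase(pts(d,'scene',np.ones((480,640),bool)))
l=p[(abs(p[:,1])<.06)&(p[:,2]>.115)&(p[:,2]<.16)&(p[:,0]>-.08)&(p[:,0]<.06)];print(-np.polyfit(l[:,0],l[:,2],1)[0],l.mean(0))"
```

```text
clock: 31.7
tcp_pos: [0.6505, 0.2491, 0.0461]
tool_rot: [2.429, 1.99, 0.003]
force: [-0.3, 0.2, -0.5]
grip_width: 0.0429
grasp_force: 0.0
-0.001750973942237458 [-0.00642842  0.00034153  0.12730647]
```

```bash
python3 -m jog '[[0,0,0,0.3,0,-1.5,120],[0,0,0,0.3,0,-4,120],[0,0,0,0.3,0,-8,120],[0,0,0,0.3,0,-12,120],[0,0,0,0.3,0,-16,120]]'; python3 -m jog '[[0,0,0,0,0,0,120],[0,0,0,0,0,0,120],[0,0,0,0,0,0,120],[0,0,0,0,0,0,120],[0,0,0,0,0,0,120]]'; python3 -c "
from h import *
im,d=capture('scene');p=tocase(pts(d,'scene',np.ones((480,640),bool)))
l=p[(abs(p[:,1])<.06)&(p[:,2]>.115)&(p[:,2]<.16)&(p[:,0]>-.08)&(p[:,0]<.06)];print(-np.polyfit(l[:,0],l[:,2],1)[0],l.mean(0))
b=p[(abs(p[:,1])<.035)&(abs(p[:,0]+.13)<.01)&(p[:,2]>.1)&(p[:,2]<.16)];print(b.mean(0))
q=p[(p[:,1]>.115)&(p[:,1]<.175)&(p[:,2]>.03)&(p[:,2]<.09)&(abs(p[:,0])<.1)];print(len(q),q.mean(0))"
```

```text
clock: 32.25
tcp_pos: [0.6497, 0.2531, 0.208]
tool_rot: [2.429, 1.993, 0.002]
force: [0.2, -0.1, 0.1]
grip_width: 0.0489
grasp_force: 0.0
clock: 32.75
tcp_pos: [0.6492, 0.2523, 0.2037]
tool_rot: [-2.428, -1.992, 0.003]
force: [0.1, 1.1, 0.7]
grip_width: 0.0488
grasp_force: 0.0
-0.0020847441080919303 [-0.006681    0.00031735  0.12734501]
[-0.12430971 -0.00060544  0.12598612]
235 [0.04830255 0.14553042 0.06140518]
```

The pin and lid are back exactly at their starting positions, so I hand in.

```bash
python3 -c "
from plant import order
print(order.finish_job())"
```

```text
the job is handed in; nothing more can be done
None
```

I handed the job in at about 33 s: the lid locked open, the motor was set standing on the case floor, and the lid was lowered shut by the stay pin, but the hand-in returned no verdict.

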